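# A full pump stroke of fruit sauce into the ramekin

### The arm

A 6-joint arm with a two-finger parallel gripper is mounted at the origin on the work surface. World frame = base frame: x ahead of the robot, y to its left, z up, the work surface at z = 0. Lengths are in mm, angles in rad, forces in N, time in s.
With the tool pointing down it reaches from about 300 to 875 mm from the base axis. Payload 4.2 kg.
Tool frame: the origin (TCP) lies at the very end of the fingers, on their centre line; the grasp point (between the pads) lies 19 mm behind it; z points along the fingers, y is the line along which they close (so a half turn about z gives the same grasp; the last joint's range is limited). The gripper opens to 85 mm and grips with 20 to 120 N. Pads are 22 mm wide; open, the fingers measure 114 mm over their backs; the gripper's body (76 mm by 85 mm) begins 54 mm behind the grasp point. The pads swing forward as they close: fully open they stand 13 mm farther back than shut.
Start: joints at [1.319, 0.32, 1.565, -0, 1.257, -0.02], TCP at [132.095, 559.636, 231.338] pointing down, gripper open.
Joint ranges: [-3.11, 3.11], [-0.84, 2.01], [0.21, 2.61], [-1.34, 4.49], [0.05, 2.63], [-2.56, 2.56]. Speed limits (rad/s): [2.57, 2.57, 3.14, 3.14, 3.14, 3.14].

### API

Orientations are given as a unit quaternion [w, x, y, z].
In Python, from plant import arm gives the robot as it stands. Calls block until the motion is done:
- arm.reach(position, orientation): joint-space move of the TCP to a pose.
- arm.move_l(position, attitude=None, rate=150, f_stop=None): straight line of the TCP; attitude=None keeps the orientation; rate is the mean speed in mm/s. With f_stop (N) it stops when the force on the tool has changed by that much, and returns True; else False.
- arm.goto_joints(angles): joint-space move.
- arm.grip(opening, grip_force=None): finger opening in mm; grip_force is the grip in N (None keeps the last); returns when the fingers have stopped.
- arm.hold(seconds).
- arm.solve_ik(position, orientation): joint angles nearest the present ones, or None.
- arm.get_obs(): the state.
- arm.read_camera(name): name is "scene" or "top" or "wrist"; returns (picture, depth): 384x512x3 uint8, red, green, blue; 384x512 float32, mm along the optical axis (not along the pixel's ray), 0 where there is no reading.
- arm.camera_model(name): a dict with "fx", "fy", "cx", "cy" (pixels), "position" and "rotation" of the camera in the world; the wrist camera has in their place "hand_eye" (4x4, takes a point from camera to tool coordinates, whose origin is the TCP and whose axes are the flange's). Camera axes: x right, y up, looking along -z (the intrinsics and any distortion apply to the point x, -y, -z); pixel columns grow to the right and rows downward; lengths in mm; the calibration is good to about 2 mm. A picture is of the moment at which its call begins: read the wrist's pose just before it. camera_model takes no time and is no camera call.
A pose or a line that the arm cannot do raises arm.IKError and nothing moves.
- arm.close_job(): hands the job in; it is judged then, once.
Trained networks look in the newest picture that a camera, given by its name, has taken for a name from the list of things; names that differ only in an ending like _2 or _b are one class to them, and where a whole thing is asked for, a point or a joint stands for the part that bears it (a point fixed in the world has none). Each returns a list of dicts, best first, with "score" (0 to 1); they miss things now and then, are a little off and sometimes report something else, mostly with a low value. They report only what shows in the picture. A call takes as long as a camera call. They do not tell look-alikes from the thing itself.
- arm.masks_of(thing, camera): "mask" (384x512 bool, what is visible of it) and "extent" ([left, top, width, height] in pixels, round what is visible of it).
- arm.pinpoint(thing, camera): "xy" ([column, row] in pixels: a listed point, or the origin of a listed thing).
The state is a dict: "time": time; "joint_pos": joint angles; "qd": joint speeds; "effort": joint torques, N m; "ee_pos": TCP position; "orientation": TCP orientation; "force": force on the tool from outside, world axes, zero at the start; "ft_torque": the same for the moment, N m; "grip_width": finger opening in mm; "grasp_force": force on a finger pad.
Only numpy, scipy, OpenCV 4.12 (cv2) and the standard library are available. Lean on these libraries where they do the work, as an engineer would, in place of code of your own. Each camera call takes 0.05 s, during which the arm holds its last target. There are 200 camera calls.

### The job

Set the little white ramekin down on the counter (do not let it drop) so that the mouth of the pump bottle's spout is over its opening, and only then give it a full measure: press the pump head straight down until it stops, hold it there a moment, and let it come all the way back up. Leave the bottle and the ramekin standing there, and do not disturb the sippy cup or the two forks.

Things in the scene. Friction and masses are not known exactly. Their poses are not given: they have to be found in the camera images.
- bottle: Loose amber pump bottle, 0.4 to 0.75 kg, 200 mm tall. Origin: centre of underside, z up. Body 72 mm diameter to 108 mm up, then a shoulder and a white collar 39 mm wide at 138-156 mm. Above it a white pump head on a thin stem, with a 10 mm spout along the bottle's -x, level at 186 mm, bent down at its end. Yaw 0: spout points to the robot; starts within 0.5 rad of that. Head does not swivel.
- pump (a joint): Stroke of the pump head in m: 0 = fully up, 0.022 = bottomed, head against collar. Sprung: starts to move at about 4.5 N, needs about 9 N to reach the stop, and rises by itself to 0 within half a second of being let go. The spout moves with the head.
- pump_top (a point): Centre of the flat round top of the pump head (36 mm diameter), on the bottle's axis, 200 mm above the counter when up, 178 mm when bottomed. Moves with the head.
- spout_mouth (a point): The spout's downward-facing mouth: 85 mm from the bottle's axis along the bottle's -x, 160 mm above the counter when the head is up, 138 mm when it is bottomed. Moves with the head.
- ramekin: Small loose white ceramic ramekin, round, straight-sided, 66 mm outside diameter, 40 mm tall, wall 5 mm, about 0.13 kg, empty. Starts left or right of the bottle. Origin: centre of underside, z up. Under the spout a gripper pointing straight down over it would hit the spout: hold it with the tool leaning away from the bottle (about 35 degrees off vertical) or slide it along the counter.
- sippy_cup: Bystander: red plastic toddler's cup, 72 mm diameter, about 121 mm tall, with two side handles (120 mm across them, along its y), a hinged spout cover and a press button on its lid. Closed. Stands on the side where the ramekin is not. Origin: centre of its underside.
- fork_a: Bystander: stainless baby fork 125 mm long, 20 mm wide, 5 mm thick, lying on the counter beyond the bottle. Origin: on the counter under its middle, x along the fork to the tines.
- fork_b: Bystander: the second, identical baby fork, lying beside the first on its far side.
Mind the look-alikes: they are no part of the job. Several things have the shape of the bottle; the one meant has the colours described above.

How it is judged:
By the outcome, as a careful person would: the job done as asked, in the order asked, and still so for the second after the job is handed in, with the robot touching nothing.
It also fails if it takes over 56 s, if anything falls off the work surface, if the arm or the gripper's body presses on something with over 40 N, if the wrist force passes 120 N, or if a joint passes its speed limit or range.

## Working session

There is one attempt and no reset: what is moved stays moved. The work goes in short steps, each a Python script; the robot and the scene stay as the last script left them, time stands still between calls to the robot, and variables do not carry over. Pictures are saved under pics/ and viewed, at most 10 in all, crops included, and the job is handed in when it is done.

```bash
ls; mkdir -p pics; cat > h.py <<'E'
import numpy as np, cv2
from plant import arm
def deproj(cam,u,v,d,m=None):
    m=m or arm.camera_model(cam)
    p=np.array([(u-m['cx'])/m['fx']*d,-(v-m['cy'])/m['fy']*d,-d])
    return np.array(m['rotation'])@p+np.array(m['position'])
def cloud(cam,dep):
    v,u=np.mgrid[0:384,0:512]; m=arm.camera_model(cam)
    p=np.stack([(u-m['cx'])/m['fx']*dep,-(v-m['cy'])/m['fy']*dep,-dep],-1)
    P=p@np.array(m['rotation']).T+np.array(m['position']); P[dep<=0]=np.nan
    return P
E
python3 - <<'E'
from h import *
a,d=arm.read_camera('top'); 
print({k:v for k,v in arm.camera_model('top').items()})
for t in ['bottle','ramekin','sippy_cup','fork_a','pump_top','spout_mouth']:
    P=cloud('top',d)
    for r in arm.masks_of(t,'top'):
        q=P[r['mask']]; print(t,round(r['score'],2),r['extent'],np.nanmedian(q,0).round(),np.nanmax(q[:,2]).round())
    for r in arm.pinpoint(t,'top'): print('  pt',r['score'],r['xy'])
b,e=arm.read_camera('scene')
for t in ['bottle','ramekin','sippy_cup','spout_mouth','pump_top']:
    P=cloud('scene',e)
    for r in arm.masks_of(t,'scene'):
        q=P[r['mask']]; print(t,round(r['score'],2),r['extent'],np.nanmedian(q,0).round(),np.nanmax(q[:,2]).round())
np.savez('d.npz',a=a,d=d,b=b,e=e)
cv2.imwrite('pics/top.png',a[...,::-1]);cv2.imwrite('pics/scene.png',b[...,::-1])
E
```

```text
pics
{'fx': 348.0640730902231, 'fy': 348.0640730902231, 'cx': 253.1561276342419, 'cy': 193.23918779291517, 'position': array([506.68318478,  -7.32859664, 849.94158636]), 'rotation': array([ 0.71588693,  0.02644492, -0.0140166 , -0.69757445])}Traceback (most recent call last):
  File "<stdin>", line 5, in <module>
  File "h.py", line 10, in cloud
    P=p@np.array(m['rotation']).T+np.array(m['position']); P[dep<=0]=np.nan
      ~^~~~~~~~~~~~~~~~~~~~~~~~~~
ValueError: matmul: Input operand 1 has a mismatch in its core dimension 0, with gufunc signature (n?,k),(k,m?)->(n?,m?) (size 4 is different from 3)
```

Rotation is a quaternion.

```bash
cat > h.py <<'E'
import numpy as np, cv2
from scipy.spatial.transform import Rotation as R
from plant import arm
def rot(q): return R.from_quat(np.array(q)[[1,2,3,0]])
def quat(r): return r.as_quat()[[3,0,1,2]]
def extr(cam):
    m=arm.camera_model(cam); return m,rot(m['rotation']).as_matrix(),np.array(m['position'])
def cloud(cam,dep):
    v,u=np.mgrid[0:384,0:512]; m,Rm,t=extr(cam)
    p=np.stack([(u-m['cx'])/m['fx']*dep,-(v-m['cy'])/m['fy']*dep,-dep],-1)
    P=p@Rm.T+t; P[dep<=0]=np.nan
    return P
def ray_z(cam,xy,z):
    m,Rm,t=extr(cam)
    r=Rm@np.array([(xy[0]-m['cx'])/m['fx'],-(xy[1]-m['cy'])/m['fy'],-1]); return t+r*(z-t[2])/r[2]
E
python3 - <<'E'
from h import *
print(arm.camera_model('scene').keys(),arm.camera_model('top').keys())
a,d=arm.read_camera('top'); 
for c in ['top','scene']:
  im,d=arm.read_camera(c); cv2.imwrite(f'pics/{c}.png',im[...,::-1]); np.savez(c+'.npz',im=im,d=d)
  P=cloud(c,d)
  for t,z in [('bottle',0),('ramekin',0),('sippy_cup',0),('fork_a',0),('pump_top',200),('spout_mouth',160)]:
    if z==0:
      for r in arm.masks_of(t,c):
        q=P[r['mask']]; print(c,t,round(r['score'],2),r['extent'],np.nanmedian(q,0).round(),np.nanmax(q[:,2]).round())
    for r in arm.pinpoint(t,c): print('  pt',t,round(r['score'],2),r['xy'],ray_z(c,r['xy'],z).round())
E
```

```text
dict_keys(['fx', 'fy', 'cx', 'cy', 'position', 'rotation']) dict_keys(['fx', 'fy', 'cx', 'cy', 'position', 'rotation'])
top bottle 0.97 [157.3, 267.3, 45.6, 58.1] [327. 144. 128.] 203.0
top bottle 0.84 [340.7, 113.9, 69.8, 47.4] [ 667. -226.  127.] 203.0
top bottle 0.74 [240.0, 163.2, 39.0, 57.6] [569.   2. 131.] 203.0
  pt bottle 0.85 [354.2, 143.9] [ 683. -236.    0.]
  pt bottle 0.82 [257.7, 182.2] [583.  -2.   0.]
  pt bottle 0.59 [188.7, 291.0] [315. 158.   0.]
top ramekin 0.91 [357.2, 196.9, 31.3, 26.9] [ 520. -281.    9.] 45.0
  pt ramekin 0.6 [369.9, 209.1] [ 524. -276.    0.]
top sippy_cup 0.61 [132.7, 193.6, 51.0, 30.5] [516. 221. 107.] 124.0
  pt sippy_cup 0.95 [159.7, 208.1] [513. 236.   0.]
top fork_a 0.56 [176.0, 114.0, 53.2, 14.8] [730. 138.   4.] 9.0
top fork_a 0.51 [180.4, 102.0, 53.0, 12.2] [764. 136.   4.] 9.0
  pt fork_a 0.84 [201.7, 121.2] [731. 141.   0.]
  pt fork_a 0.56 [207.7, 107.6] [766. 127.   0.]
  pt pump_top 0.94 [256.4, 174.6] [579.  -1. 200.]
  pt pump_top 0.83 [165.2, 312.1] [320. 161. 200.]
  pt pump_top 0.62 [383.1, 126.0] [ 677. -236.  200.]
  pt 
[... 611 characters left out ...]
 300.1] [ 525. -279.    0.]
scene sippy_cup 0.88 [269.6, 138.8, 21.9, 43.5] [533. 212.  87.] 124.0
  pt sippy_cup 0.83 [279.5, 172.5] [522. 240.   0.]
scene fork_a 0.63 [325.8, 202.8, 12.5, 30.0] [737. 133.   4.] 8.0
scene fork_a 0.6 [338.2, 209.4, 10.2, 31.0] [773. 116.   5.] 8.0
  pt fork_a 0.61 [329.2, 219.0] [734. 129.  -0.]
  pt fork_a 0.54 [341.4, 220.9] [767. 138.   0.]
  pt pump_top 0.95 [246.0, 264.5] [ 678. -237.  200.]
  pt pump_top 0.61 [259.7, 176.4] [580.  -2. 200.]
  pt pump_top 0.56 [207.3, 114.2] [316. 164. 200.]
  pt spout_mouth 0.71 [228.9, 138.6] [404. 137. 160.]
  pt spout_mouth 0.68 [208.3, 291.6] [ 631. -304.  160.]
  pt spout_mouth 0.64 [232.5, 172.2] [489.  18. 160.]
```

View pics/top.png

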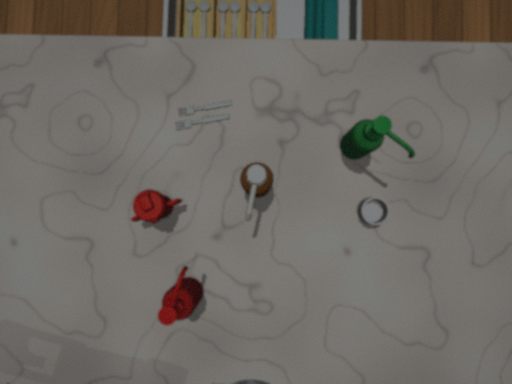

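View pics/scene.png

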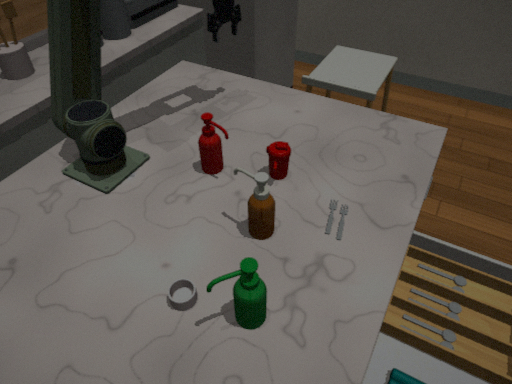

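Candidates for "bottle" in the top picture are amber with a white head (257,180), green (365,140) and red (183,297). Only the amber and white one fits the description. The ramekin is at (372,211), the sippy cup at (152,206) and the forks at about (203,115). I'll confirm in one crop and refine the positions from the depth.

```bash
python3 - <<'E'
from h import *
from scipy.optimize import least_squares
im=np.load('top.npz')['im']; cv2.imwrite('pics/crop.png',cv2.resize(im[150:250,210:310,::-1],(500,500),interpolation=cv2.INTER_CUBIC))
for c in ['top','scene']:
  P=cloud(c,np.load(c+'.npz')['d']).reshape(-1,3); x,y,z=P.T
  n=np.hypot(x-580,y)<130
  q=P[n&(z>196)&(z<206)]; print(c,'top',len(q),((q.min(0)+q.max(0))/2).round(1),q.mean(0).round(1))
  s=P[n&(z>165)&(z<196)&(np.hypot(x-580,y+1)>35)]; dv=s[:,:2].mean(0)-(q[:,:2].min(0)+q[:,:2].max(0))/2
  print(' spout',len(s),s.mean(0).round(1),'yaw',np.arctan2(-dv[1],-dv[0]).round(3), 'far',s[np.argmin(s[:,0])].round(1))
  r=P[(np.hypot(x-521,y+276)<60)&(z>36)&(z<48)]
  f=least_squares(lambda p:np.hypot(r[:,0]-p[0],r[:,1]-p[1])-30.5,[521,-276],loss='soft_l1')
  print(' ram',len(r),f.x.round(1),np.abs(f.fun).mean().round(1))
  b=P[n&(z>20)&(z<100)&(np.hypot(x-580,y)<60)]
  if len(b)>10:
    f=least_squares(lambda p:np.hypot(b[:,0]-p[0],b[:,1]-p[1])-36,[580,0],loss='soft_l1');print(' body',len(b),f.x.round(1))
E
```

```text
top top 277 [5.802e+02 1.000e-01 2.005e+02] [ 5.802e+02 -4.000e-01  2.003e+02]
 spout 147 [519.8  10.1 188.1] yaw -0.163 far [493.   15.7 170.7]
 ram 195 [ 519.8 -275.6] 1.3
 body 33 [ 5.805e+02 -5.000e-01]
scene top 126 [583.7   1.4 199.5] [ 5.848e+02 -1.000e-01  1.997e+02]
 spout 72 [520.5  10.1 185.1] yaw -0.136 far [497.   14.2 173.6]
 ram 174 [ 523.9 -274.9] 1.3
 body 531 [583.5   2.3]
```

View pics/crop.png

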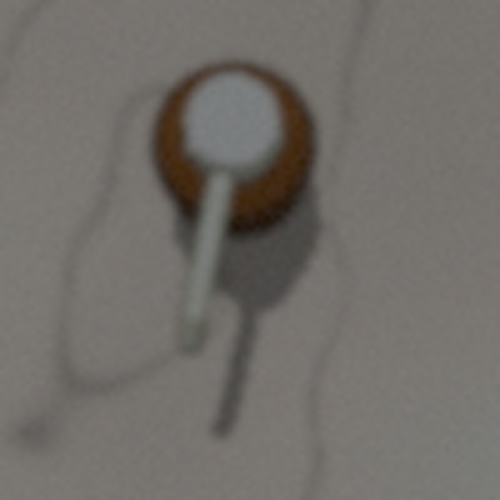

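The crop confirms it: amber body, white head at (232,120), spout tip at (190,345). Bottle axis is about (581.5, 0), yaw about -0.155, so the mouth is at about (497.5, 13.5). The ramekin is at about (521.5, -275). Next I'll plan a grasp leaning 35° toward the robot and check the IK.

```bash
cat >> h.py <<'E'
def lean(az,tilt=np.radians(35),flip=False):
    # tool z: forward along azimuth az and down; y horizontal
    f=np.array([np.cos(az),np.sin(az),0]); z=np.sin(tilt)*f-np.cos(tilt)*np.array([0,0,1.])
    y=np.cross([0,0,1.],f)*(-1 if flip else 1); x=np.cross(y,z)
    return R.from_matrix(np.c_[x,y,z]), f, z
BOT=np.array([581.5,0.3]); YAW=-0.155
MOUTH=BOT-85*np.array([np.cos(YAW),np.sin(YAW)]); RAM=np.array([521.5,-275.3])
E
python3 - <<'E'
from h import *
o=arm.get_obs(); print(o['time'],rot(o['orientation']).as_matrix().round(2).tolist()); print(np.round(arm.camera_model('wrist')['hand_eye'],2).tolist())
for n,c,azs in [('ram',RAM,[-.5,-.25,0]),('mouth',MOUTH,[YAW,0])]:
  for az in azs:
    for fl in (0,1):
      r,f,z=lean(az,flip=fl)
      out=[]
      for back in (0,110):
        p=np.r_[c+14*f[:2],9]-back*z; s=arm.solve_ik(p,quat(r)); out.append(None if s is None else np.round(s,2).tolist())
      print(n,az,fl,out)
for yaw in (0,np.pi/2,-np.pi/2,np.pi):
  r=R.from_matrix(np.diag([1,-1,-1]))*R.from_euler('z',yaw); s=arm.solve_ik([*BOT,230],quat(r)); print(yaw,None if s is None else np.round(s,2))
E
```

```text
1.2 [[-0.97, 0.23, 0.0], [0.23, 0.97, 0.0], [0.0, 0.0, -1.0]]
[[-0.0, 0.95, 0.32, 81.65], [1.0, 0.0, 0.0, -0.94], [0.0, 0.32, -0.95, -141.62], [0.0, 0.0, 0.0, 1.0]]
ram -0.5 0 [[-0.51, 0.49, 2.24, 3.12, 0.2, 1.59], None]
ram -0.5 1 [[-0.51, 0.49, 2.24, 3.12, 0.2, -1.56], None]
ram -0.25 0 [[-0.6, 0.5, 2.23, 2.24, 0.26, 2.16], None]
ram -0.25 1 [[-0.6, 0.5, 2.23, 2.24, 0.26, -0.98], [-0.66, 0.25, 2.27, 1.36, 0.24, -0.13]]
ram 0 0 [[-0.69, 0.51, 2.18, 1.69, 0.38, 2.42], None]
ram 0 1 [[-0.69, 0.51, 2.18, 1.69, 0.38, -0.72], [-0.79, 0.29, 2.21, 1.17, 0.46, -0.25]]
mouth -0.155 0 [[0.08, 0.43, 2.44, 3.54, 0.35, 1.39], None]
mouth -0.155 1 [[0.08, 0.43, 2.44, 3.54, 0.35, -1.75], None]
mouth 0 0 [[0.01, 0.43, 2.45, 3.15, 0.35, 1.57], [0.01, 0.12, 2.47, 3.21, 0.06, 1.51]]
mouth 0 1 [[0.01, 0.43, 2.45, 3.15, 0.35, -1.58], [0.01, 0.12, 2.47, 3.21, 0.06, -1.64]]
0 [-0.02  0.33  1.55 -0.    1.26  1.55]
1.5707963267948966 None
-1.5707963267948966 [-0.02  0.33  1.55 -0.    1.26 -0.02]
3.141592653589793 [-0.02  0.33  1.55 -0.    1.26 -1.59]
```

```bash
python3 - <<'E'
from h import *
for az in (.4,.6,.8,1.):
  for fl in (0,1):
   for T in (30,35):
    r,f,z=lean(az,np.radians(T),fl); out=[]
    for c in (RAM,MOUTH):
      for back,h in ((0,9),(110,9),(0,70)):
        s=arm.solve_ik(np.r_[c+14*f[:2],h]-back*z,quat(r)); out.append(None if s is None else np.round(s,1).tolist())
    print(az,fl,T,out)
E
```

```text
0.4 0 30 [None, None, None, [-0.1, 0.4, 2.4, 1.9, 0.3, 2.3], None, None]
0.4 0 35 [[-0.8, 0.6, 2.1, 1.2, 0.6, 2.5], None, None, [-0.2, 0.4, 2.4, 2.2, 0.4, 2.0], None, None]
0.4 1 30 [[-0.7, 0.5, 2.0, 1.0, 0.6, -0.4], [-0.8, 0.4, 2.0, 0.8, 0.8, -0.2], [-0.7, 0.4, 2.0, 0.8, 0.7, -0.2], [-0.1, 0.4, 2.4, 1.9, 0.3, -0.8], [-0.2, 0.1, 2.3, 1.0, 0.4, 0.1], [-0.1, 0.3, 2.3, 1.2, 0.3, -0.1]]
0.4 1 35 [[-0.8, 0.6, 2.1, 1.2, 0.6, -0.6], [-0.9, 0.4, 2.0, 0.9, 0.8, -0.4], [-0.8, 0.5, 2.0, 1.0, 0.7, -0.4], [-0.2, 0.4, 2.4, 2.2, 0.4, -1.1], [-0.3, 0.2, 2.4, 1.4, 0.4, -0.4], [-0.2, 0.3, 2.4, 1.6, 0.3, -0.6]]
0.6 0 30 [None, None, None, [-0.2, 0.4, 2.3, 1.5, 0.4, 2.5], None, None]
0.6 0 35 [[-0.8, 0.6, 2.0, 1.0, 0.7, 2.5], None, None, [-0.3, 0.5, 2.4, 1.8, 0.5, 2.1], None, None]
0.6 1 30 [[-0.7, 0.6, 2.0, 0.9, 0.7, -0.5], [-0.9, 0.4, 1.9, 0.7, 0.9, -0.3], [-0.7, 0.5, 1.9, 0.8, 0.8, -0.3], [-0.2, 0.4, 2.3, 1.5, 0.4, -0.7], [-0.3, 0.2, 2.3, 0.9, 0.5, -0.1], [-0.2, 0.3, 2.3, 1.1, 0.4, -0.2]]
0.6 1 35 [[-0.8, 0.6, 2.0, 1.0, 0.7, -0.6], [-0.9, 0.4, 1.9, 0.8, 0.9, -0.5], [-0.8, 0.5, 1.9, 0.9, 0.8, -0.5], [
[... 737 characters left out ...]
, 2.5], None, None, [-0.3, 0.5, 2.2, 1.1, 0.6, 2.5], None, None]
1.0 0 35 [[-0.8, 0.7, 1.8, 0.7, 1.0, 2.4], [-0.9, 0.6, 1.7, 0.6, 1.2, 2.5], [-0.8, 0.6, 1.8, 0.7, 1.1, 2.5], [-0.3, 0.5, 2.2, 1.2, 0.6, 2.3], [-0.5, 0.3, 2.2, 0.9, 0.8, 2.6], [-0.3, 0.4, 2.2, 1.0, 0.7, 2.5]]
1.0 1 30 [[-0.8, 0.6, 1.8, 0.7, 0.9, -0.7], [-0.8, 0.5, 1.7, 0.6, 1.1, -0.6], [-0.8, 0.5, 1.8, 0.6, 1.0, -0.6], [-0.3, 0.5, 2.2, 1.1, 0.6, -0.7], [-0.4, 0.3, 2.1, 0.8, 0.8, -0.4], [-0.3, 0.4, 2.2, 0.9, 0.7, -0.4]]
1.0 1 35 [[-0.8, 0.7, 1.8, 0.7, 1.0, -0.7], [-0.9, 0.6, 1.7, 0.6, 1.2, -0.7], [-0.8, 0.6, 1.8, 0.7, 1.1, -0.6], [-0.3, 0.5, 2.2, 1.2, 0.6, -0.8], [-0.5, 0.3, 2.2, 0.9, 0.8, -0.6], [-0.3, 0.4, 2.2, 1.0, 0.7, -0.6]]
```

```bash
python3 - <<'E'
from h import *
for T in (40,45,50):
  for az in (-.6,-.4,-.155,0,.2,.4,.6):
    r,f,z=lean(az,np.radians(T),0); out=[]
    for c in (RAM,MOUTH):
      for back,h in ((0,11),(60,11),(0,60),(110,11)):
        s=arm.solve_ik(np.r_[c+15*f[:2],h]-back*z,quat(r)); out.append('-' if s is None else ' '.join('%.1f'%v for v in s[[0,1,2,3,4,5]]))
    print(T,az,out)
E
```

```text
40 -0.6 ['-0.5 0.5 2.3 3.4 0.4 1.4', '-0.4 0.4 2.3 3.5 0.3 1.3', '-0.5 0.4 2.3 3.5 0.2 1.3', '-0.4 0.3 2.4 3.7 0.2 1.1', '0.3 0.5 2.4 4.4 0.6 1.2', '-', '-', '-']
40 -0.4 ['-0.6 0.5 2.3 2.9 0.4 1.7', '-0.6 0.4 2.3 2.7 0.3 1.8', '-0.6 0.4 2.3 2.7 0.2 1.9', '-0.6 0.2 2.4 2.5 0.2 2.0', '0.2 0.5 2.5 4.0 0.5 1.3', '0.3 0.3 2.5 4.3 0.5 1.1', '0.2 0.3 2.4 4.3 0.4 1.0', '-']
40 -0.155 ['-0.7 0.5 2.3 2.3 0.4 2.0', '-0.7 0.4 2.3 2.0 0.4 2.2', '-0.7 0.4 2.2 2.0 0.3 2.3', '-0.8 0.3 2.3 1.7 0.4 2.5', '0.1 0.5 2.5 3.5 0.5 1.5', '0.1 0.3 2.5 3.6 0.4 1.4', '0.1 0.3 2.5 3.6 0.4 1.3', '0.2 0.1 2.5 3.9 0.3 1.1']
40 0 ['-0.7 0.5 2.2 1.9 0.5 2.1', '-0.8 0.4 2.3 1.7 0.5 2.3', '-0.7 0.4 2.2 1.7 0.4 2.4', '-0.8 0.3 2.3 1.5 0.5 2.5', '0.0 0.5 2.5 3.1 0.5 1.6', '0.0 0.3 2.6 3.2 0.4 1.6', '0.0 0.3 2.5 3.2 0.3 1.6', '0.0 0.1 2.6 3.2 0.3 1.6']
40 0.2 ['-0.8 0.5 2.2 1.6 0.6 2.3', '-0.8 0.4 2.2 1.4 0.6 2.4', '-0.8 0.5 2.1 1.4 0.6 2.5', '-', '-0.1 0.5 2.5 2.7 0.5 1.7', '-0.2 0.3 2.5 2.6 0.4 1.8', '-0.1 0.3 2.5 2.5 0.4 1.9', '-0.2 0.1 2.5 2.2 0.3 2.1']
40 0.4 ['-0.8 0.6 2.1 1.3 0.7 2.3', '-0.9 0.5 2.1 1.2 0.7 2.5', 
[... 2452 characters left out ...]
0.5 2.4 2.0 0.7 1.9', '-0.8 0.5 2.3 2.0 0.7 2.0', '-1.0 0.4 2.4 1.9 0.7 2.0', '-', '-', '0.0 0.4 2.6 3.1 0.7 1.6', '-']
50 0.2 ['-0.8 0.6 2.2 1.8 0.8 1.9', '-0.9 0.5 2.3 1.7 0.8 2.0', '-0.8 0.5 2.2 1.7 0.7 2.1', '-1.0 0.4 2.3 1.5 0.8 2.1', '-', '-', '-0.2 0.4 2.6 2.7 0.7 1.6', '-']
50 0.4 ['-0.9 0.6 2.1 1.5 0.8 2.1', '-1.0 0.6 2.1 1.4 0.9 2.1', '-0.9 0.5 2.1 1.4 0.8 2.2', '-1.1 0.5 2.1 1.3 0.9 2.2', '-0.3 0.6 2.6 2.5 0.9 1.6', '-', '-0.3 0.4 2.5 2.3 0.7 1.7', '-']
50 0.6 ['-0.9 0.7 2.0 1.3 0.9 2.1', '-1.0 0.6 2.0 1.2 1.0 2.2', '-0.9 0.6 2.0 1.2 1.0 2.3', '-1.1 0.5 2.0 1.1 1.1 2.3', '-0.4 0.6 2.5 2.1 0.8 1.6', '-0.5 0.5 2.5 1.9 0.8 1.8', '-0.4 0.4 2.5 1.9 0.8 1.9', '-0.6 0.4 2.5 1.7 0.8 1.9']
```

```bash
cat >> h.py <<'E'
r,f,z=lean(0.5,np.radians(45),0); Q=quat(r); OFF=18*f[:2]; ZT=7.
E
python3 - <<'E'
from h import *
o=arm.get_obs(); arm.grip(85,30)
arm.move_l([o['ee_pos'][0],o['ee_pos'][1],400],rate=250)
j=np.array(arm.get_obs()['joint_pos']); j[0]=-0.95; arm.goto_joints(j)
g=np.r_[RAM+OFF,ZT]
arm.reach(g-100*z+[0,0,40],Q)
print(arm.get_obs()['time'],arm.get_obs()['force'].round(1))
arm.move_l(g-70*z)
im,d=arm.read_camera('scene'); cv2.imwrite('pics/pre.png',im[...,::-1])
print(arm.move_l(g,rate=80,f_stop=8))
o=arm.get_obs();print(o['time'],o['ee_pos'],o['force'].round(1))
arm.grip(50,30); o=arm.get_obs(); print(o['time'],o['grip_width'],o['grasp_force'])
im,d=arm.read_camera('scene'); cv2.imwrite('pics/grasp.png',cv2.resize(im[200:384,60:316,::-1],None,fx=2.5,fy=2.5))
E
```

```text
8.0 [ 0.4 -0.1 -0.1]
False
9.6583 [ 537.30429115 -266.88685208    7.25845669] [-0.4  0.2 -0.1]
9.975 66.12031759442958 33.1851614266634
```

View pics/grasp.png

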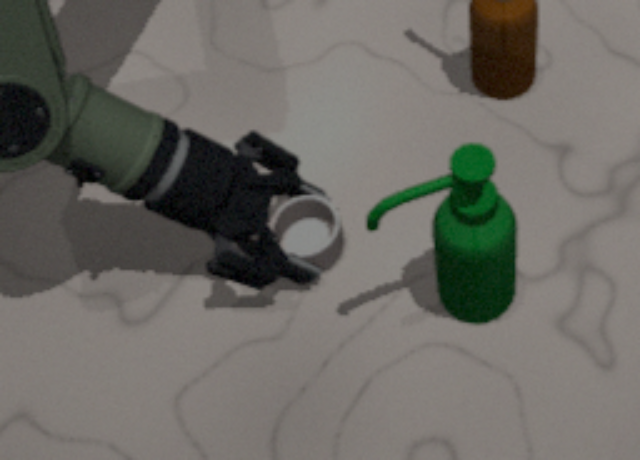

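The picture shows the ramekin at (305,235) held between both pads, with the width reading 66.1 mm. Next: lift, carry to behind the mouth, move in under the spout and set it down.

```bash
python3 - <<'E'
from h import *
g=arm.get_obs()['ee_pos']; zt=g[2]
arm.move_l(g+[0,0,45],rate=80)
print(arm.get_obs()['grip_width'])
t=MOUTH+OFF-3*np.array([np.cos(YAW),np.sin(YAW)])
pre=np.r_[t-90*f[:2],zt+45]
arm.move_l(pre,rate=170)
arm.move_l(np.r_[t,zt+12],rate=90)
print(arm.move_l(np.r_[t,zt-1.5],rate=20,f_stop=3))
o=arm.get_obs(); print(o['time'],o['ee_pos'],zt,o['force'].round(1),o['grip_width'])
im,d=arm.read_camera('scene'); cv2.imwrite('pics/placed.png',cv2.resize(im[130:290,120:330,::-1],None,fx=3,fy=3,interpolation=cv2.INTER_CUBIC))
im,d=arm.read_camera('top'); cv2.imwrite('pics/placed_t.png',cv2.resize(im[120:290,160:370,::-1],None,fx=3,fy=3,interpolation=cv2.INTER_CUBIC))
print(arm.get_obs()['time'])
E
```

```text
65.91146412724461
True
14.2833 [510.31590032  22.50922462   7.67120587] 7.678095175523562 [-0.8 -0.6  3.9] 65.97813102738029
14.3833
```

View pics/placed.png

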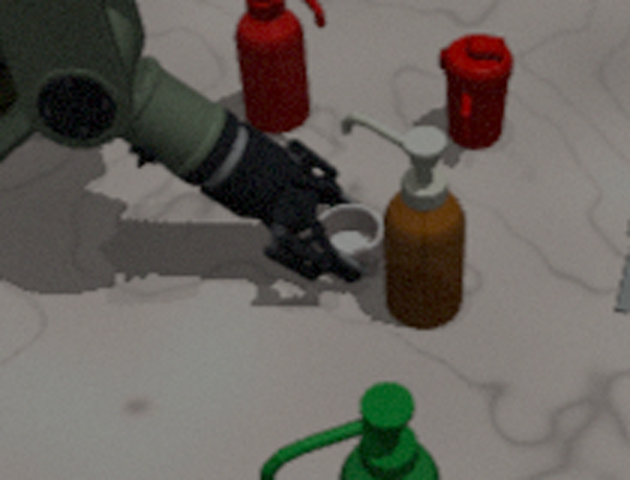

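View pics/placed_t.png

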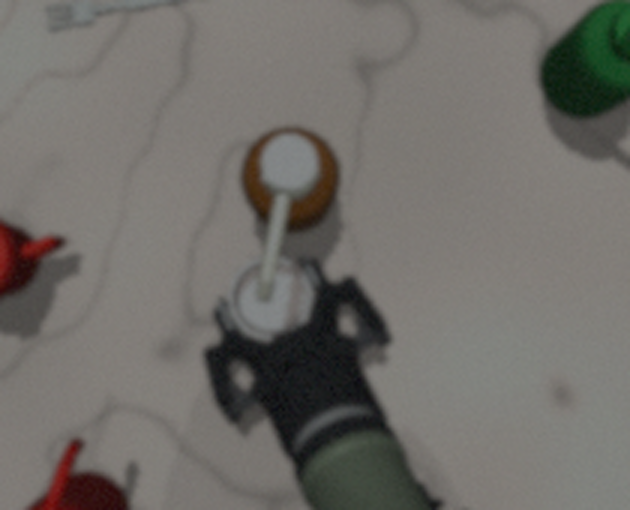

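Seated: in the top picture the spout mouth at (265,292) lies over the ramekin at (275,300), and the bottle hasn't moved. Releasing, backing off and measuring.

```bash
python3 - <<'E'
from h import *
from scipy.optimize import least_squares
arm.grip(80); p=arm.get_obs()['ee_pos']
arm.move_l(p-60*z,rate=80); arm.move_l(p-105*z,rate=150)
q=arm.get_obs()['ee_pos']
arm.move_l(q+[-100,-80,60],rate=250) if arm.solve_ik(q+np.array([-100,-80,60]),Q) is not None else print('noik')
print(arm.get_obs()['time'],arm.get_obs()['ee_pos'],arm.get_obs()['force'].round(1))
for c in ('top','scene'):
  im,d=arm.read_camera(c); np.savez(c+'2.npz',im=im,d=d); P=cloud(c,d).reshape(-1,3); x,y,h=P.T
  q=P[(np.hypot(x-581,y)<40)&(h>196)&(h<206)]; tp=(q.min(0)+q.max(0))/2
  s=P[(np.hypot(x-581,y)<110)&(np.hypot(x-581,y)>35)&(h>165)&(h<196)]; dv=s[:,:2].mean(0)-tp[:2]
  rr=P[(np.hypot(x-495,y-14)<50)&(h>34)&(h<48)]
  F=least_squares(lambda p:np.hypot(rr[:,0]-p[0],rr[:,1]-p[1])-30.5,[495,14],loss='soft_l1')
  dv/=np.linalg.norm(dv); print(c,tp.round(1),'mouth',(tp[:2]+85*dv).round(1),'ram',F.x.round(1),np.nanmax(rr[:,2]).round(1))
cv2.imwrite('pics/rel.png',cv2.resize(im[130:290,120:330,::-1],None,fx=3,fy=3,interpolation=cv2.INTER_CUBIC))
E
```

```text
16.75 [345.29701084 -93.04566745 140.7719936 ] [-0.   0.4 -0.2]
top [5.803e+02 2.000e-01 2.002e+02] mouth [496.4  13.9] ram [492.4  13.3] 43.3
scene [583.2   0.8 199.6] mouth [499.1  13.2] ram [496.7  14.3] 44.4
```

View pics/rel.png

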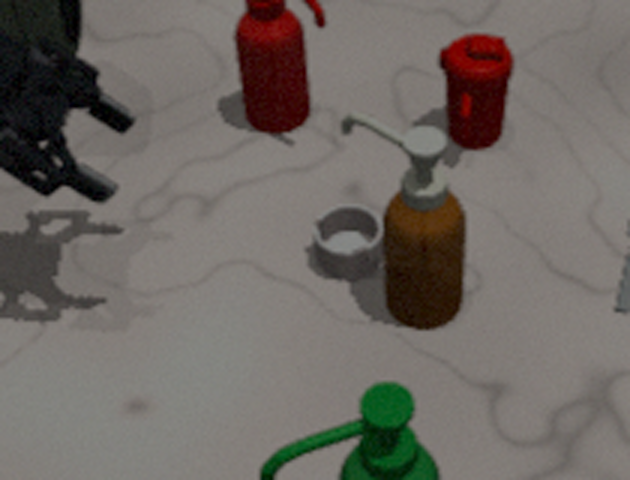

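The ramekin stands with the mouth about 4 mm from its centre and the bottle undisturbed. Now the pump press.

```bash
python3 - <<'E'
from h import *
D=quat(R.from_matrix(np.diag([1,-1,-1]))*R.from_euler('z',-np.pi/2))
p=arm.get_obs()['ee_pos']
try: arm.move_l(p+[0,-60,120],rate=250)
except arm.IKError: print('ik')
arm.reach([400,-200,400],D); arm.grip(0,30)
top=np.array([581.6,0.4])
arm.reach([*top,330],D); arm.move_l([*top,212],rate=120)
f0=np.array(arm.get_obs()['force']); print(arm.get_obs()['time'],f0.round(1))
print(arm.move_l([*top,181],rate=40,f_stop=22))
o=arm.get_obs(); print(o['ee_pos'].round(2),(o['force']-f0).round(1))
print(arm.move_l([*top,174],rate=12,f_stop=10))
o=arm.get_obs(); print(o['ee_pos'].round(2),(o['force']-f0).round(1))
arm.hold(.8); o=arm.get_obs(); print(o['ee_pos'].round(2),(o['force']-f0).round(1))
im,d=arm.read_camera('scene'); cv2.imwrite('pics/press.png',cv2.resize(im[100:260,160:370,::-1],None,fx=3,fy=3,interpolation=cv2.INTER_CUBIC))
print(o['time'])
E
```

```text
ik
22.2 [0.6 0.2 0.1]
False
[5.8198e+02 4.2000e-01 1.8175e+02] [-2.4 -0.2  7.1]
True
[5.8211e+02 4.2000e-01 1.7859e+02] [-2.2 -0.2  7.2]
[5.8210e+02 4.4000e-01 1.7883e+02] [-3.5  0.6  7. ]
24.3667
```

View pics/press.png

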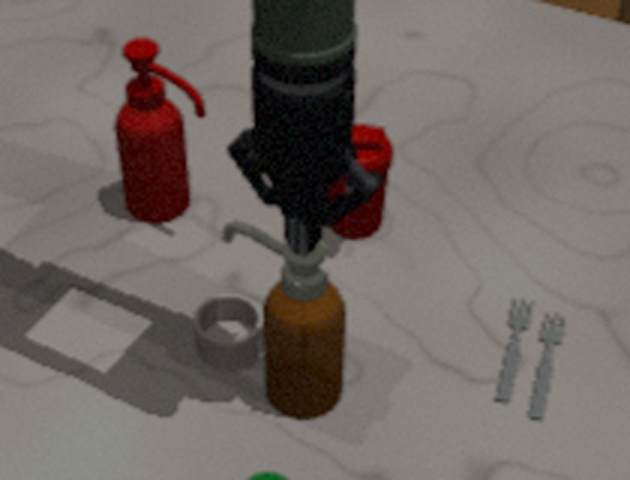

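The head is almost down, with about 0.8 mm left by the reading. I'll press on to a firm stop, hold, then release.

```bash
python3 - <<'E'
from h import *
p=arm.get_obs()['ee_pos']
print(arm.move_l([p[0],p[1],173],rate=10,f_stop=22))
o=arm.get_obs(); print(o['ee_pos'].round(2),o['force'].round(1))
b=arm.get_obs()['ee_pos']
arm.move_l([b[0],b[1],b[2]-1.5],rate=10,f_stop=25)
for _ in range(3):
  arm.hold(.3); o=arm.get_obs(); print(o['ee_pos'].round(2),o['force'].round(1))
print(o['time'])
E
```

```text
False
[5.8374e+02 3.9000e-01 1.7807e+02] [-3.9  0.1 24.9]
[5.8389e+02 4.3000e-01 1.7826e+02] [-2.2 -0.1 10.9]
[5.8388e+02 4.1000e-01 1.7829e+02] [-2.8 -0.5 11.8]
[5.8391e+02 3.9000e-01 1.7831e+02] [-3.7  0.1 10.9]
26.5083
```

```bash
python3 - <<'E'
from h import *
p=arm.get_obs()['ee_pos']
arm.move_l([p[0]-1.5,p[1],173],rate=15,f_stop=35)
arm.hold(.8); o=arm.get_obs(); print(o['ee_pos'].round(2),o['force'].round(1))
arm.move_l([p[0],p[1],225],rate=50); arm.move_l([p[0],p[1],330],rate=150); arm.hold(.5)
arm.reach([400,-230,380],o['orientation']); print(arm.get_obs()['time'],arm.get_obs()['force'].round(1))
from scipy.optimize import least_squares
for c in ('top','scene'):
  im,d=arm.read_camera(c); P=cloud(c,d).reshape(-1,3); x,y,h=P.T
  q=P[(np.hypot(x-581,y)<40)&(h>196)&(h<206)]; tp=(q.min(0)+q.max(0))/2
  s=P[(np.hypot(x-581,y)<110)&(np.hypot(x-581,y)>35)&(h>165)&(h<196)]; dv=s[:,:2].mean(0)-tp[:2]
  rr=P[(np.hypot(x-495,y-14)<50)&(h>34)&(h<48)]
  F=least_squares(lambda p:np.hypot(rr[:,0]-p[0],rr[:,1]-p[1])-30.5,[495,14],loss='soft_l1')
  dv/=np.linalg.norm(dv); print(c,tp.round(1),'mouth',(tp[:2]+85*dv).round(1),'ram',F.x.round(1))
  for t in ('sippy_cup','fork_a'): print(t,[ray_z(c,k['xy'],0).round() for k in arm.pinpoint(t,c)])
E
```

```text
[5.8401e+02 4.0000e-01 1.7808e+02] [-4.5  0.2 24.8]
31.4 [ 0.  -1.   0.1]
top [5.800e+02 2.000e-01 2.004e+02] mouth [496.2  14. ] ram [492.4  13.3]
sippy_cup [array([514., 237.,   0.]), array([497.,  17.,   0.])]
fork_a [array([765., 132.,   0.]), array([731., 137.,  -0.])]
scene [583.8   0.8 199.4] mouth [499.7  13.3] ram [496.6  14.4]
sippy_cup [array([522., 246.,   0.])]
fork_a [array([740., 133.,   0.]), array([778., 121.,   0.])]
```

The head is back up at 200 mm, the mouth is still over the ramekin, and the bystanders haven't moved.

```bash
python3 -c "
from plant import arm
print(arm.close_job())"
```

```text
the job is handed in; nothing more can be done
None
```

I set the ramekin down with its centre about 4 mm from under the spout mouth, pressed the pump to its stop (178 mm at 25 N), held it there and let it rise back to 200 mm. The bottle and ramekin are standing, the sippy cup and forks show no movement beyond measurement noise, and I handed the job in at about 31.5 s.

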